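# Nest the taper set and slide it home

### The arm

A 7-joint arm with a two-finger parallel gripper is mounted at the origin on a cart in front of the work surface, level with it; the furniture and walls round the work are solid. World frame = base frame: x ahead of the robot, y to its left, z up, the work surface at z = 0. Lengths are in mm, angles in rad, forces in N, time in s.
With the tool pointing down it reaches from about 350 to 900 mm from the base axis. Payload 7.2 kg.
Tool frame: the origin (TCP) lies at the very end of the fingers, on their centre line; the grasp point (between the pads) lies 19 mm behind it; z points along the fingers, y is the line along which they close (so a half turn about z gives the same grasp; the last joint's range is limited). The gripper opens to 88 mm and grips with 3 to 60 N. Pads are 20 mm wide; open, the fingers measure 115 mm over their backs; the gripper's body (75 mm by 178 mm) begins 61 mm behind the grasp point.
Start: joints at [1.194, 0.411, -0.013, 1.596, 0.006, 1.134, -0.082], TCP at [189.935, -595.444, 222.653] pointing down, gripper open.
Joint ranges: [-2.95, 2.95], [-0.29, 1.99], [-1.47, 1.44], [0.14, 2.54], [-1.03, 4.17], [0.13, 1.85], [-2.86, 2.86]. Speed limits (rad/s): [2.39, 2.39, 3.01, 3.01, 3.14, 3.14, 3.14].

### API

Orientations are given as a unit quaternion [w, x, y, z].
In Python, from station import manip, kin, viewer, finish_job, nets gives the robot as it stands. Calls block until the motion is done:
- manip.move_pose(position, orientation): joint-space move of the TCP to a pose.
- manip.line_to(position, rot=None, feed=150, guard=None): straight line of the TCP; rot=None keeps the orientation; feed is the mean speed in mm/s. With guard (N) it stops when the force on the tool has changed by that much, and returns True; else False.
- manip.move_j(angles): joint-space move.
- manip.gripper_to(opening): opening from 0.0 (shut) to 1.0 (fully open); the grip force is fixed at half the most; returns when the fingers have stopped.
- manip.sleep(seconds).
- kin.solve_ik(position, orientation): joint angles nearest the present ones, or None.
- manip.read_state(): the state.
- viewer.capture(name): name is "scene" or "side" or "wrist"; returns (picture, depth): 400x640x3 uint8, red, green, blue; 400x640 float32, mm along the optical axis (not along the pixel's ray), 0 where there is no reading.
- viewer.calibration(name): a dict with "fovy" (degrees; the focal length in pixels is half the picture's height over the tangent of half this angle, whatever the lens; pixels are square), "cx", "cy" (the principal point, pixels), "world_from_camera" (4x4, takes a point from camera to world coordinates). Camera axes: x right, y up, looking along -z (the intrinsics and any distortion apply to the point x, -y, -z); pixel columns grow to the right and rows downward; lengths in mm; the calibration is good to about 2 mm. The wrist camera is an equidistant fisheye: a pixel r from the principal point sees the ray r / f radians off the axis. A picture is of the moment at which its call begins: read the wrist's pose just before it. calibration takes no time and is no camera call; for the wrist camera it gives the pose at the moment of the call.
A pose or a line that the arm cannot do raises manip.Unreachable and nothing moves.
- finish_job(): hands the job in; it is judged then, once.
Trained networks look in the newest picture that a camera, given by its name, has taken for a name from the list of things; names that differ only in an ending like _2 or _b are one class to them, and where a whole thing is asked for, a point or a joint stands for the part that bears it (a point fixed in the world has none). Each returns a list of dicts, best first, with "score" (0 to 1); they miss things now and then, are a little off and sometimes report something else, mostly with a low value. They report only what shows in the picture. A call takes as long as a camera call.
- nets.boxes_of(name, camera): "at" ([column, row] as shares, 0 to 1, of the picture: columns of its width, rows of its height, amid what is visible of it).
- nets.outline_of(name, camera): "pixels" (400x640 bool, what is visible of it) and "at" ([column, row] as shares, 0 to 1, of the picture: columns of its width, rows of its height, amid what is visible of it).
The state is a dict: "time": time; "joint_pos": joint angles; "joint_velocities": joint speeds; "tau": joint torques, N m; "ee_pos": TCP position; "eef_rot": TCP orientation; "force": force on the tool from outside, world axes, zero at the start; "wrist_torque": the same for the moment, N m; "gripper_width": opening from 0.0 (shut) to 1.0 (fully open); "gripper_force": force on a finger pad.
Only numpy, scipy, OpenCV 4.12 (cv2) and the standard library are available. Lean on these libraries where they do the work, as an engineer would, in place of code of your own. Each camera call takes 0.05 s, during which the arm holds its last target. There are 200 camera calls.

### The job

Put the taper set away in its sliding carrier: lower the big sleeve into the carriage's socket, then the small sleeve into the big one, then the plug into the small one. Let each settle upright on its taper under its own weight, without dropping it or pressing it down hard on the sprung socket, so that a narrow gap stays under every collar. Then slide the loaded carriage along its rails by the knob to the far end stop and let go, leaving the loose gear, bearing and bush where they lie.

Things in the scene. Friction and masses are not known exactly. Their poses are not given: they have to be found in the camera images.
- big_sleeve: Widest steel taper part: hollow sleeve 74 mm tall, 0.2 to 0.4 kg, standing small end down. Origin: centre of underside, z up its axis. Cone 40 mm long, radius 24.2 (underside) to 31.4, then straight collar 34 mm tall, 67 mm wide: grip it. Through bore, radius 25 at top to 11.7. Seats when its underside is 32 mm below point socket, leaving 8 mm under the collar; may end 4 mm off that.
- small_sleeve: Middle steel taper part: hollow sleeve 74 mm tall, 0.17 to 0.31 kg, standing small end down. Origin: centre of underside, z up its axis. Cone 40 mm long, radius 19.2 to 26.4, then straight collar 34 mm tall, 56 mm wide: grip it. Through bore, radius 19 at top to 5.7. Seats with its underside 42 mm above the big sleeve's underside (8 mm gap under the collar); may end 4 mm off that.
- plug: Narrowest steel taper part: solid plug 74 mm tall, 0.15 to 0.29 kg, standing small end down. Origin: centre of underside, z up its axis. Cone 40 mm long, radius 13.2 to 20.4, then collar 34 mm tall, 44 mm wide: grip it. Seats with its underside 42 mm above the small sleeve's underside (8 mm gap); may end 4 mm off. The three parts stand in any order on three spots, 0.09 m or more apart.
- carrier: Fixed carrier: steel base 110 mm (its x) by 330 mm (its y, -178 to +152) with two rails along its y and a grey block 40 mm tall across each end. Origin: on the bench, midway between the rails. Its y is the slide direction, pointing to the far end stop (robot's left); it is turned 0 to 0.4 rad about vertical.
- carriage (a joint): Position of the carriage along the carrier's +y, m: 0 at the near block (knob end), 0.13 at the far end stop; home above 0.124. Starts at 0 to 0.03, stays where left; takes about 3 N to slide plus 15 N per m/s.
- socket (a point): Centre of the mouth of the tapered socket, a round aluminium ring 79 mm wide on the carriage, its rim 86 mm above the bench when empty. Bore radius 30 at the mouth, narrowing downward by 0.18 mm per mm (all tapers here do), open below. Axes as the carrier's; moves with the carriage and sinks with the load.
- seat (a joint): How far the sprung socket is pressed down, m: 0 when empty; it sinks 0.5 mm per newton (the whole set's weight: 3 to 5 mm) and stops at 14 mm. Over 10 mm counts as pressed tight and fails.
- knob (a point): Centre of the carriage's black knob: upright, 30 mm wide, 34 mm tall, its middle 154 mm above the bench, on a 16 mm post, 100 mm from the socket towards carrier -y. The finished stack's top stands about 208 mm above the bench, so keep the gripper's body clear of it.
- spur_gear: Loose spur gear of plain steel, 65 mm wide, 26 mm tall; origin at the centre of its underside. Bystander: leave within 20 mm of where it lies. Above it a flap of the open carton reaches over the bench: between y = -0.25 and 0.02 carry things at x below 0.48. (The cable drum at the robot's left is 365 mm tall.)
- ball_bearing: Loose ball bearing lying flat, 62 mm wide, 16 mm tall; origin at the centre of its underside. Bystander: leave within 20 mm of where it lies.
- bronze_bush: Loose bronze bush, a straight tube 52 mm wide, 45 mm tall, no part of the taper set; origin at the centre of its underside. Bystander: leave within 20 mm of where it lies.

How it is judged:
By the outcome, as a careful person would: the job done as asked, in the order asked, and still so for the second after the job is handed in, with the robot touching nothing.
It also fails if it takes over 72 s, if anything falls off the work surface, if the arm or the gripper's body presses on something with over 40 N, if the wrist force passes 120 N, or if a joint passes its speed limit or range.

## Working session

There is one attempt and no reset: what is moved stays moved. The work goes in short steps, each a Python script; the robot and the scene stay as the last script left them, time stands still between calls to the robot, and variables do not carry over. Pictures are saved under pics/ and viewed, at most 10 in all, crops included, and the job is handed in when it is done.

```bash
ls; mkdir -p pics
cat > h.py <<'E'
import numpy as np, cv2
from station import manip, kin, viewer, finish_job, nets
def snap(name, f=None):
    cal=viewer.calibration(name); im,d=viewer.capture(name)
    if f: cv2.imwrite('pics/'+f, im[:,:,::-1])
    return im,d,cal
def cloud(d,cal,mask,fish=False):
    v,u=np.nonzero(mask&(d>0)); z=d[v,u].astype(float)
    f=200/np.tan(np.radians(cal['fovy'])/2)
    x=(u-cal['cx'])/f; y=(v-cal['cy'])/f
    if fish:
        r=np.hypot(x,y)+1e-9; k=np.tan(r)/r; x,y=x*k,y*k
    P=np.c_[x*z,-y*z,-z,np.ones_like(z)]
    return (P@np.array(cal['world_from_camera']).T)[:,:3]
E
python3 - <<'E'
from h import *
for n in ('scene','side'):
    im,d,cal=snap(n,n+'0.png')
    print(n,cal['fovy'],cal['cx'],cal['cy'],np.round(cal['world_from_camera'],3).tolist(),{k:v for k,v in cal.items() if k not in('fovy','cx','cy','world_from_camera')})
    for o in 'big_sleeve small_sleeve plug carrier socket knob spur_gear ball_bearing bronze_bush'.split():
        for r in nets.outline_of(o,n)[:2]:
            P=cloud(d,cal,r['pixels'])
            if len(P): print(o,round(r['score'],2),np.round(np.array(r['at'])*[640,400]),len(P),np.round(np.percentile(P,[3,50,97],axis=0)).tolist())
print(manip.read_state())
E
```

```text
pics
station.py
scene 50.78551319986061 331.3519767977141 194.4936674540123 [[-0.247, -0.784, 0.569, 1224.236], [0.969, -0.198, 0.147, 145.475], [-0.002, 0.588, 0.809, 1050.442], [0.0, 0.0, 0.0, 1.0]] {}
big_sleeve 0.87 [294. 169.] 393 [[429.0, -195.0, 8.0], [450.0, -163.0, 61.0], [601.0, -132.0, 264.0]]
plug 0.59 [385. 187.] 294 [[404.0, 94.0, 1.0], [486.0, 115.0, 72.0], [498.0, 135.0, 78.0]]
carrier 0.65 [397. 239.] 4108 [[518.0, 45.0, 7.0], [621.0, 169.0, 39.0], [680.0, 315.0, 150.0]]
socket 0.87 [400. 226.] 560 [[572.0, 134.0, 59.0], [603.0, 170.0, 83.0], [646.0, 204.0, 90.0]]
knob 0.91 [382. 240.] 2192 [[576.0, 63.0, 26.0], [636.0, 135.0, 45.0], [677.0, 210.0, 169.0]]
spur_gear 0.71 [310. 204.] 304 [[517.0, -124.0, 2.0], [548.0, -94.0, 17.0], [592.0, -69.0, 71.0]]
bronze_bush 0.83 [426. 195.] 346 [[413.0, 214.0, 3.0], [446.0, 237.0, 36.0], [459.0, 260.0, 49.0]]
side 57.93264314324887 319.01093764470767 200.19445983439985 [[-0.998, -0.028, 0.057, 574.243], [0.062, -0.634, 0.77, 626.578], [0.014, 0.772, 0.635, 655.925], [0.0, 0.0, 0.0, 1.0]] {}
big_sleeve 0.63 [340. 187.] 655 [[43
[... 983 characters left out ...]
 1.19379217,  0.41109835, -0.01263636,  1.5961834 ,  0.00560929,
        1.1342579 , -0.08219533]), 'joint_velocities': array([ 0.00133597, -0.00045876,  0.00083625, -0.00021959,  0.0005358 ,
       -0.00064213, -0.00040927]), 'tau': array([ 5.36589687e-04, -5.87746811e+01,  6.39969204e-01, -2.91386211e+01,
       -5.39641001e-02,  1.02943488e-02,  3.93744949e-05]), 'ee_pos': array([ 189.91093681, -595.47943845,  222.66166359]), 'eef_rot': array([ 4.68344772e-05,  9.88106773e-01,  1.53769317e-01, -6.13088538e-06]), 'force': array([ 0.05429572, -0.29831324, -0.15355389]), 'wrist_torque': array([ 0.03552799,  0.00162512, -0.01247372]), 'gripper_force': 0.0, 'gripper_width': 1.0007312250856586}
```

View pics/scene0.png

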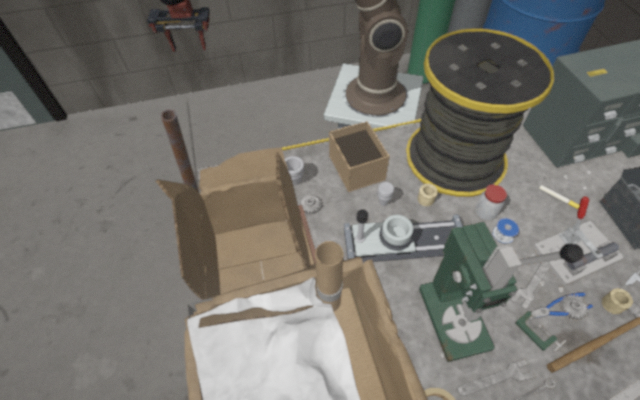

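View pics/side0.png

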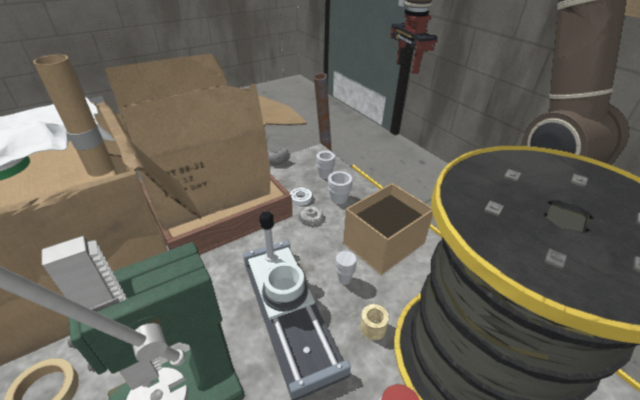

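The scene view shows the knob at (362,216), socket (397,230), plug (385,187), bush (427,195), big sleeve partly behind the flap (294,169), and an open cardboard box at (358,157). The side view shows the small sleeve at (325,160), big sleeve (340,186), plug (345,265), and the press standing beside the carrier at (150,300). Next: precise positions and obstacle heights.

```bash
cat >> h.py <<'E'
from scipy.optimize import least_squares
def circ(P,zlo,zhi,R=None):
    Q=P[(P[:,2]>zlo)&(P[:,2]<zhi)][:,:2]; c0=np.median(Q,0)
    Q=Q[np.hypot(*(Q-c0).T)<60]
    hull=cv2.convexHull(Q.astype(np.float32))
    (x,y),r=cv2.minEnclosingCircle(hull)
    return [round(float(v),1) for v in (x,y,r)],len(Q)
E
python3 - <<'E'
from h import *
H={}
al=[]
for n in ('scene','side'):
    im,d,cal=snap(n)
    al.append(cloud(d,cal,np.ones_like(d,bool)))
    for o,lo,hi in (('big_sleeve',69,79),('small_sleeve',69,79),('plug',69,79),('socket',81,91),('knob',165,177),('spur_gear',22,30),('ball_bearing',12,20),('bronze_bush',41,50)):
        for r in nets.outline_of(o,n)[:2]:
            P=cloud(d,cal,cv2.dilate(r['pixels'].astype(np.uint8),np.ones((5,5)))>0)
            if ((P[:,2]>lo)&(P[:,2]<hi)).sum()>8: print(n,o,round(r['score'],2),circ(P,lo,hi))
A=np.vstack(al)
# max height map 40mm grid
xs=np.arange(240,900,40); ys=np.arange(-480,520,40)
print('y\\x',*xs)
for y in ys:
    row=[]
    for x in xs:
        m=(abs(A[:,0]-x)<20)&(abs(A[:,1]-y)<20)
        row.append('%4d'%np.percentile(A[m,2],99) if m.sum()>3 else '   .')
    print('%5d'%y,*row)
E
```

```text
scene big_sleeve 0.61 ([457.4, -171.3, 34.9], 126)
scene small_sleeve 0.41 ([457.4, -171.3, 34.9], 126)
scene plug 0.69 ([476.9, 115.1, 22.6], 156)
scene socket 0.7 ([607.4, 168.8, 41.1], 303)
scene knob 0.61 ([641.6, 74.9, 14.6], 89)
scene spur_gear 0.57 ([546.8, -98.7, 22.6], 47)
scene bronze_bush 0.76 ([433.9, 236.6, 27.1], 141)
side big_sleeve 0.94 ([459.7, -172.3, 36.4], 172)
side small_sleeve 0.67 ([489.5, -287.4, 28.2], 120)
side plug 0.9 ([476.5, 117.3, 22.4], 278)
side socket 0.96 ([606.1, 169.8, 40.7], 523)
side knob 0.64 ([639.2, 77.4, 14.0], 105)
side spur_gear 0.74 ([541.8, -95.9, 14.7], 47)
side spur_gear 0.48 ([597.8, 214.1, 32.8], 16)
side ball_bearing 0.87 ([566.5, -179.0, 31.5], 201)
side bronze_bush 0.63 ([432.9, 238.8, 26.5], 351)
y\x 240 280 320 360 400 440 480 520 560 600 640 680 720 760 800 840 880
 -480    .    .    .    .    .    .  229  229    .    .    .    .    .    .    .    .    .
 -440    .    .    .    .    .    .    4    2    1    2    .    .    .    .    .    .    .
 -400    .    .    .    .    .    1    .    2    3   41   41    .    .    .    .    .
[... 1307 characters left out ...]
 15   48    4   11   87   88   88    4    4    5    5    6    .
  240  364  368  364  366  368   49   10   26   28   33   41    4   32   10    4    5    5
  280  364  364  368  364  368   45    4   28   19   28   12    4  302  302  274    4    4
  320  363  364  366  363  368    4   40   44   40   27    2  301  303  302  303  302   32
  360  364  366  366  362  368    4    4   41   42   41    2  300  301  301  386  386   32
  400  364  367  364  367  367  100   98    .    .    .    .    .  266  349  404  458   31
  440  363  364  367  367  100  101   97   44    4    .    .    .    3    5  469  471   12
  480  368  368  365    5    5    7   45   44    3    .    .   14   12    5    5    5   15
```

```bash
cat >> h.py <<'E'
def down(a):  # a: azimuth (deg) of tool y (closing axis)
    t=np.radians(a+90)/2; return [0,np.cos(t),np.sin(t),0]
E
python3 - <<'E'
from h import *
A=np.vstack([cloud(d,c,np.ones_like(d,bool)) for _,d,c in (snap('scene'),snap('side'))])
xs=np.arange(390,530,10)
print(*xs)
for y in range(40,180,10):
    print(y,*['%4d'%A[m,2].max() if (m:=(abs(A[:,0]-x)<6)&(abs(A[:,1]-y)<6)).any() else '   .' for x in xs])
for nm,p in dict(way=(330,-380,240),big=(458.5,-171.8,44),small=(489.5,-288,44),plug=(476.7,116.2,48),sock=(607,169.3,98),sockhi=(607,169.3,300),knob=(640,76,135),knobend=(596,199,135)).items():
    for a in (-90,-70,-45,-20,0,20,45,70,90,110,135,160,200):
        q=kin.solve_ik(p,down(a))
        if q is not None: print(nm,a,np.round(q,2))
E
```

```text
390 400 410 420 430 440 450 460 470 480 490 500 510 520
40   90   89   90   90  117  121  116    6    4    7    7    6    4    5
50   89   91    .  115  119  117    3    3    6    7    7    3    6    4
60   89   88  114  116  118    5    3    6    2    6    3    5    4    2
70   88    .  119  118    4    6    4    5    3    6    6    6    6    4
80    .  116  118  117    4    4    6    3    5    5    5    4    5    5
90    .  119  115    5    3    3    2    5   72   75   65    3    5    5
100  118  119    2    2    1    2    1   75   77   78   78   76    5    5
110  117  102    1    1    2    2   75   76   77   77   78   76    3    3
120    5    5    1    1    1    2   75   79   77   79   79   77    3    5
130    5    5    1    2    2    1   59   77   78   79   79   77    5    6
140    4    4    4    3    4    4    2   72   76   75   76    4    3    6
150    5    5    4    4    4    4    4    4    5    5    5    5    5    2
160    7    4    4    6    5    3    5    4    6    6    5    2    2    1
170    4    4    4    3    4    4    3    3    4    4    3    5    4    2
way -90 [ 0.81
[... 4801 characters left out ...]
.6  -0.69  1.65  0.43  1.05 -2.32]
knobend -70 [ 0.15  0.64 -0.81  1.64  0.51  1.09 -2.03]
knobend -45 [ 0.25  0.72 -1.    1.63  0.65  1.16 -1.7 ]
knobend -20 [ 0.26  0.73 -1.02  1.63  0.67  1.17 -1.27]
knobend 0 [ 0.25  0.72 -1.    1.63  0.65  1.16 -0.91]
knobend 20 [ 0.25  0.71 -0.99  1.63  0.64  1.16 -0.56]
knobend 45 [ 0.26  0.73 -1.03  1.63  0.67  1.17 -0.14]
knobend 70 [ 0.28  0.75 -1.06  1.63  0.7   1.19  0.28]
knobend 90 [ 0.29  0.76 -1.09  1.63  0.72  1.2   0.61]
knobend 110 [ 0.27  0.74 -1.04  1.63  0.68  1.17  0.99]
knobend 135 [ 0.35  0.85 -1.24  1.63  0.84  1.29  1.31]
knobend 160 [ 0.35  0.85 -1.24  1.63  0.84  1.29  1.75]
knobend 200 [-1.14  0.85  1.25  1.73 -0.86  1.22 -2.45]
```

```bash
cat >> h.py <<'E'
def wrist_fix(o,lo,hi,f=None):
    im,d,cal=snap('wrist',f)
    out=[]
    for r in nets.outline_of(o,'wrist')[:3]:
        P=cloud(d,cal,cv2.dilate(r['pixels'].astype(np.uint8),np.ones((5,5)))>0,True)
        if ((P[:,2]>lo)&(P[:,2]<hi)).sum()>20: out.append((round(r['score'],2),np.round(np.array(r['at'])*[640,400]),circ(P,lo,hi)))
    return out
E
python3 - <<'E'
from h import *
manip.move_pose((330,-380,240),down(90))
manip.move_pose((458.5,-171.8,200),down(90))
for o in('big_sleeve','small_sleeve'): print(o,wrist_fix(o,69,80,'w0.png'))
s=manip.read_state(); print(s['time'],s['ee_pos'],s['joint_pos'])
E
```

```text
big_sleeve [(0.89, array([322., 193.]), ([457.1, -172.8, 34.0], 1816))]
small_sleeve [(0.75, array([214., 217.]), ([488.2, -288.9, 28.7], 1079))]
5.125 [ 458.09095056 -173.36226132  200.06255707] [ 0.90740167  0.29504951 -0.76898943  1.90562775  0.23809095  1.03357049
  1.60497311]
```

View pics/w0.png

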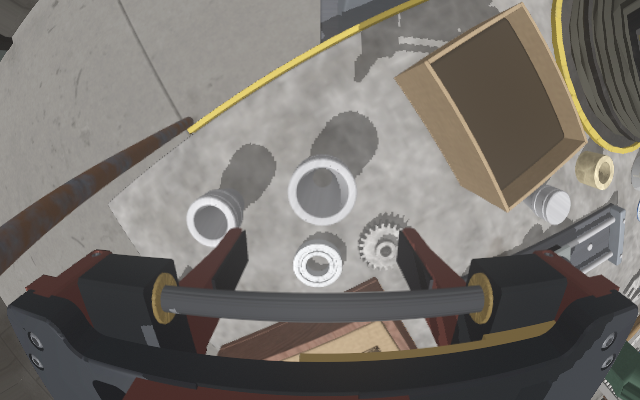

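The wrist view shows the big sleeve at (322,193), small sleeve (214,217) and plug (550,203), with the gear and bearing nearby and clear of the fingers. The fitted radii match. Grasping the big sleeve now.

```bash
cat >> h.py <<'E'
def st(): return manip.read_state()
def grab(x,y,zt,a,zl=245):
    manip.line_to((x,y,zt),rot=down(a),feed=150)
    manip.gripper_to(0.0)
    s=st(); print('grip',s['time'],s['gripper_width'],s['gripper_force'],s['ee_pos'])
    manip.line_to((x,y,zl),feed=200)
E
python3 - <<'E'
from h import *
grab(457.1,-172.8,44,90)
manip.line_to((430,10,245),feed=250)
print(wrist_fix('socket',80,91,'w1.png'),wrist_fix('knob',166,177))
manip.line_to((540,120,245),rot=down(20),feed=200)
print(wrist_fix('socket',80,91,'w2.png'),wrist_fix('knob',166,177))
s=st();print(s['time'],s['ee_pos'],s['force'],s['gripper_width'])
E
```

```text
grip 6.7833 0.7565595096912447 30.000712610471965 [ 457.39860936 -173.15693873   44.4472849 ]
[(0.33, array([378., 328.]), ([637.7, 75.2, 8.1], 60))] []
[(0.92, array([408., 173.]), ([606.3, 170.3, 40.0], 1927))] []
10.7167 [539.94242464 119.57878165 245.09498336] [-0.18881489  0.37595912 -3.51777718] 0.7569979433295764
```

```bash
cat >> h.py <<'E'
def insert(x,y,zseat,a,fmax=2.0,above=14,step=1.5,g=0.06):
    """lower; zseat = expected TCP z when seated. Shift sideways with the contact force."""
    manip.line_to((x,y,zseat+60),rot=down(a),feed=200); manip.sleep(.15)
    manip.line_to((x,y,zseat+above),feed=60); manip.sleep(.15)
    f0=st()['force']; z=zseat+above
    for k in range(30):
        s=st(); df=s['force']-f0
        print(k,round(s['time'],1),round(x,2),round(y,2),np.round(s['ee_pos'],1),np.round(df,1))
        if df[2]>fmax or z<zseat-3: break
        if np.hypot(df[0],df[1])>1.0:
            x+=g*df[0]; y+=g*df[1]
        z-=step if np.hypot(df[0],df[1])<4 else .3
        manip.line_to((x,y,z),feed=20)
    return x,y,z
E
python3 - <<'E'
from h import *
print(insert(606.5,169.8,98,20))
E
```

```text
0 12.7 606.5 169.8 [606.8 169.9 112.5] [0. 0. 0.]
1 12.9 606.5 169.8 [606.4 169.7 110.5] [-0.   0.8  0.4]
2 13.2 606.5 169.8 [606.4 169.8 108.9] [-0.3  0.8  0.4]
3 13.4 606.5 169.8 [606.4 169.8 107.4] [0.5 0.  0.9]
4 13.7 606.5 169.8 [606.4 169.8 105.9] [-0.1  0.9  0.2]
5 13.9 606.5 169.8 [606.5 169.8 104.4] [0.1 0.1 0.3]
6 14.2 606.5 169.8 [606.7 169.9 103.1] [1.3 0.6 0.7]
7 14.4 606.58 169.84 [606.8 170.1 101.6] [1.2 1.3 1.9]
8 14.7 606.65 169.92 [607.  170.2 100.1] [2.5 1.6 2.9]
(np.float64(606.6544600797592), np.float64(169.9163827507956), 100.0)
```

```bash
cat >> h.py <<'E'
def release(x,y,z,w,up):
    manip.gripper_to(w); manip.sleep(.2); manip.line_to((x,y,up),feed=150)
E
python3 - <<'E'
from h import *
x,y,z=607,170.15,99
manip.line_to((x,y,z),feed=20); s=st(); print(s['force'],s['ee_pos'])
release(x,y,z,1.0,245)
print(wrist_fix('big_sleeve',118,138,'w3.png'))
_,d,c=snap('side','s3.png')
P=cloud(d,c,np.ones_like(d,bool)); m=np.hypot(P[:,0]-607,P[:,1]-170)<34
print(np.percentile(P[m,2],[50,80,95,99]))
_,d,c=snap('wrist'); P=cloud(d,c,np.ones_like(d,bool),True); r=np.hypot(P[:,0]-607,P[:,1]-170); m=(r>27)&(r<32)&(P[:,2]>100)
A=np.c_[P[m,:2]-[607,170],np.ones(m.sum())]; print('plane',np.linalg.lstsq(A,P[m,2],rcond=None)[0],m.sum(),st()['time'])
cv2.imwrite('pics/s3c.png',cv2.resize(cv2.imread('pics/s3.png')[180:360,190:390],None,fx=3,fy=3))
E
```

```text
[ 2.88780154  1.91993252 -2.30557136] [607.19340143 170.2833963   99.03943646]
[(0.58, array([323., 196.]), ([606.2, 170.3, 34.0], 2047))]
[363.07572137 422.49678875 561.00371776 569.54344235]
plane [ -1.47216015   4.43747417 218.6476537 ] 7675 17.0
```

View pics/s3c.png

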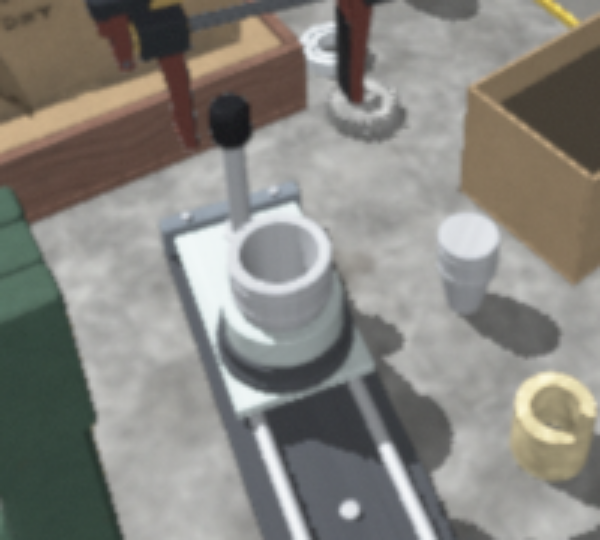

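The picture shows the big sleeve upright in the socket at crop (280,265). I'll check its level and height, then fetch the small sleeve.

```bash
cat >> h.py <<'E'
def top(x,y,r0,r1,z0,z1):
    _,d,c=snap('wrist'); P=cloud(d,c,np.ones_like(d,bool),True); r=np.hypot(P[:,0]-x,P[:,1]-y); m=(r>r0)&(r<r1)&(P[:,2]>z0)&(P[:,2]<z1)
    A=np.c_[P[m,:2]-[x,y],np.ones(m.sum())]; return np.round(np.linalg.lstsq(A,P[m,2],rcond=None)[0],4),m.sum()
E
python3 - <<'E'
from h import *
p,n=top(606.2,170.3,27,32,115,140); print('tilt,z',p,n)
if np.hypot(*p[:2])<.05 and 120<p[2]<133:
    manip.line_to((430,10,245),rot=down(90),feed=300)
    manip.line_to((430,-240,245),feed=300)
    manip.line_to((486,-288.5,170),feed=200)
    print(wrist_fix('small_sleeve',69,80))
    grab(488.2,-288.9,44,90)
    manip.line_to((430,-240,245),feed=200)
    manip.line_to((430,10,245),feed=300)
    manip.line_to((540,120,245),rot=down(20),feed=250)
    print(wrist_fix('big_sleeve',118,138))
    s=st();print(s['time'],s['ee_pos'],s['force'],s['gripper_width'])
E
```

```text
tilt,z [1.200000e-03 1.700000e-03 1.258581e+02] 1010
[(0.91, array([317., 201.]), ([488.4, -289.1, 28.4], 1838))]
grip 22.0833 0.6346102414603205 29.957794044166803 [ 488.33560252 -289.11857983   44.22380824]
[(0.58, array([406., 167.]), ([606.2, 170.6, 34.1], 1962))]
26.35 [539.92752851 119.30497652 244.95862241] [-0.37041201  0.21891211 -2.53176962] 0.633282099895979
```

Run:
```python
from h import *
x,y,z=insert(606.9,170.4,138,20,fmax=2.0,above=11)
s=st(); print(s['ee_pos'],s['force'])
```

```text
0 28.2 606.9 170.4 [607.2 170.5 149.5] [0. 0. 0.]
1 28.5 606.9 170.4 [606.9 170.3 147.5] [-0.6  0.4 -0. ]
2 28.8 606.9 170.4 [606.8 170.4 145.9] [ 0.1  0.8 -0.2]
3 29.0 606.9 170.4 [606.8 170.4 144.4] [-1.  -0.2 -0.6]
4 29.2 606.84 170.39 [606.9 170.4 142.9] [ 0.4  0.  -0.8]
5 29.5 606.84 170.39 [607.  170.5 141.5] [ 0.3  1.2 -0.3]
6 29.8 606.86 170.46 [607.2 170.6 140.1] [ 1.7 -0.   0.4]
7 30.0 606.96 170.46 [607.4 170.7 138.7] [2.3 1.5 2.1]
[607.36597599 170.68505439 138.66101569] [ 2.67942534  1.54382731 -0.03652333]
```

Run:
```python
from h import *
release(607.3,170.6,138.6,1.0,275)
p,n=top(606.3,170.6,21,26,150,180); print('tilt,z',p,n,st()['time'])
print(wrist_fix('small_sleeve',155,176,'w4.png'),wrist_fix('plug',69,80))
if np.hypot(*p[:2])<.05 and 160<p[2]<173:
    manip.line_to((477,116,180),rot=down(-45),feed=200)
    f=wrist_fix('plug',69,80); print(f)
    if f and abs(f[0][2][0][2]-22)<2:
        x,y=f[0][2][0][:2]
        manip.line_to((x,y,90),feed=200)
        grab(x,y,47,-45,zl=275)
        manip.line_to((550,140,275),rot=down(20),feed=200)
        print(wrist_fix('small_sleeve',155,176))
s=st();print(s['time'],s['ee_pos'],s['force'],s['gripper_width'])
```

```text
tilt,z [8.000000e-04 1.200000e-03 1.664493e+02] 874 31.9917
[(0.61, array([321., 197.]), ([606.3, 170.3, 28.5], 1987))] [(0.84, array([214., 180.]), ([475.4, 117.3, 22.8], 898))]
[(0.93, array([324., 196.]), ([475.4, 116.9, 22.4], 1818))]
grip 35.3667 0.4928622116915803 29.891409873962402 [475.49824649 116.90789607  47.05437243]
[(0.59, array([389., 186.]), ([606.3, 170.1, 28.8], 1949))]
38.0417 [549.79100485 139.94759512 274.95268573] [-0.21824969  0.12638967 -0.53704378] 0.49947265839646277
```

Run:
```python
from h import *
x,y,z=insert(607.1,170.5,181,20,fmax=1.5,above=11)
s=st(); print(s['ee_pos'],s['force'])
```

```text
0 39.8 607.1 170.5 [607.3 170.6 192.5] [0. 0. 0.]
1 40.1 607.1 170.5 [607.1 170.5 190.5] [-0.4  1.5 -1.3]
2 40.3 607.08 170.59 [607.  170.4 188.8] [-0.3  0.5 -0.5]
3 40.6 607.08 170.59 [607.  170.4 187.3] [-1.2  0.2 -0.4]
4 40.8 607.0 170.6 [606.9 170.4 185.9] [-1.2 -1.3 -0.1]
5 41.1 606.93 170.53 [606.9 170.3 184.4] [-1.3 -1.5  1.2]
6 41.3 606.86 170.44 [606.9 170.2 182.9] [-1.8 -2.6  1.5]
7 41.6 606.75 170.28 [606.9 170.1 181.5] [-0.7 -3.   0.7]
8 41.8 606.7 170.1 [606.8 170.  180.2] [-1.8 -2.   4.4]
[606.81612877 170.01858379 180.16957551] [-1.30261962 -2.88131545  3.06955905]
```

Run:
```python
from h import *
release(606.8,170.1,180.2,0.8,285)
p,n=top(606.5,170.3,0,19,195,222); print('tilt,z',p,n)
print(wrist_fix('knob',165,178),wrist_fix('plug',198,218,'w5.png'))
# carrier yaw from side-camera cloud: end block tops and socket
for cam in('side','scene'):
    _,d,c=snap(cam); 
    r=nets.outline_of('carrier',cam)
    if r:
        P=cloud(d,c,r[0]['pixels']); Q=P[(P[:,2]>3)&(P[:,2]<50)]
        (cx,cy),(w,h),a=cv2.minAreaRect(Q[:,:2].astype(np.float32)); print(cam,cx,cy,w,h,a)
s=st();print(s['time'],s['ee_pos'],s['force'])
```

```text
tilt,z [-1.00000e-04 -1.30000e-03  2.07088e+02] 1659
[(0.81, array([319., 233.]), ([639.2, 77.2, 14.3], 344))] [(0.63, array([321., 204.]), ([606.6, 170.8, 22.5], 2295))]
scene 576.8135375976562 186.25949096679688 159.83363342285156 329.7964172363281 18.46984100341797
43.9333 [606.73559263 170.0945482  284.75651869] [-0.1477531   0.01267718 -0.32589788]
```

View pics/w5.png

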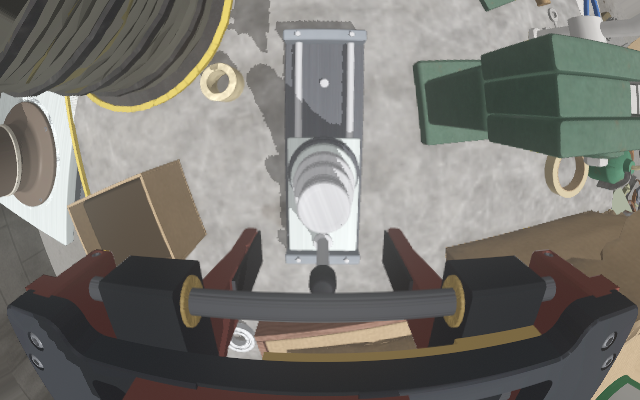

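The picture shows the full stack upright at (324,195) with its top at z=207. The knob is at (322,280), the far end is clear, and the bush at (219,82) and bearing lie undisturbed. Before going to the knob I'll check where the camera sits on the gripper.

Run:
```python
from h import *
c=np.array(viewer.calibration('wrist')['world_from_camera'])[:3,3]; print('cam-tcp',c-st()['ee_pos'])
_,d,cal=snap('wrist'); P=cloud(d,cal,np.ones_like(d,bool),True)
# rails/base direction: white rails approx z, use base edge points z 5..45 near carrier far half
u=np.array([-np.sin(.337),np.cos(.337)]); v=np.array([u[1],-u[0]])
Q=P[:,:2]-[606.5,170.4]; s=Q@u; t=Q@v
for lo,hi in((8,100),(24,34),(35,48)):
  for s0 in range(45,170,20):
    m=(abs(s-s0)<8)&(abs(t)<75)&(P[:,2]>lo)&(P[:,2]<hi)
    if m.sum()>20: print(lo,s0,m.sum(),np.round(np.percentile(t[m],[1,99]),1),round(np.percentile(t[m],[1,99]).mean(),1))
```

```text
cam-tcp [-25.83482803  69.18938362 161.92880965]
8 45 1083 [-53.6  52.8] -0.4
8 65 861 [-54.7  53.2] -0.7
8 85 895 [-53.4  54.2] 0.4
8 105 899 [-53.6  52.4] -0.6
8 125 889 [-55.   53.3] -0.9
8 145 867 [-53.9  53.2] -0.3
8 165 858 [-54.4  52.9] -0.7
24 45 71 [-39.4  38.6] -0.4
24 65 120 [-38.   37.9] -0.1
24 85 132 [-39.5  37.4] -1.1
24 105 135 [-39.6  38.3] -0.7
24 125 115 [-38.5  38.2] -0.2
24 145 124 [-38.8  37.8] -0.5
24 165 129 [-39.1  37.7] -0.7
35 45 343 [-47.5  47.6] 0.1
```

Run:
```python
from h import *
u=np.array([-np.sin(.337),np.cos(.337)]); v=np.array([u[1],-u[0]]); a=np.degrees(.337)
k=np.array([639.8,76.1])
manip.line_to((*k,285),rot=down(a),feed=200)
manip.line_to((*k,200),feed=150)
manip.line_to((*k,138),feed=100)
manip.gripper_to(0.0); s=st(); print(s['time'],s['gripper_width'],s['ee_pos'],s['force'])
f0=s['force']; k=np.array(s['ee_pos'][:2]); z=s['ee_pos'][2]; p0=k.copy()
for i in range(8):
    k=k+u*20
    hit=manip.line_to((*k,z),feed=70,guard=14)
    s=st(); df=s['force']-f0; e=np.array(s['ee_pos'][:2])
    print(i,hit,round(s['time'],1),'along',round((e-p0)@u,1),'F u,v,z',np.round([df[:2]@u,df[:2]@v,df[2]],1))
    if hit: break
    k=k+v*np.clip(.06*(df[:2]@v),-1,1)
```

```text
46.8417 0.32699539909063197 [640.56185228  76.37580963 138.14939485] [ 4.77756842  0.17880191 -2.36704122]
0 False 47.3 along 21.3 F u,v,z [ 4.3 -2.8  1.6]
1 False 47.7 along 40.9 F u,v,z [ 3.8 -2.9  0. ]
2 False 48.1 along 60.7 F u,v,z [ 4.8 -1.1 -0.3]
3 False 48.6 along 80.7 F u,v,z [ 3.8  0.2 -0.6]
4 False 49.0 along 100.6 F u,v,z [ 3.9  1.4 -0.6]
5 True 49.4 along 117.9 F u,v,z [ 0.5 -4.7  6.6]
```

Run:
```python
from h import *
u=np.array([-np.sin(.337),np.cos(.337)])
for i in range(2):
    e=st()['ee_pos']; t=e.copy(); t[:2]+=u*6
    hit=manip.line_to(t,feed=20,guard=12); s=st()
    print(hit,s['time'],(s['ee_pos']-e)[:2]@u,s['force'])
p=s['ee_pos']
manip.gripper_to(0.7); manip.sleep(.1); manip.line_to((p[0],p[1],285),feed=150)
manip.line_to((p[0]+20,p[1]-50,300),feed=200)
print(wrist_fix('plug',198,218,'w6.png'),wrist_fix('knob',165,178))
_,d,c=snap('side','s6.png'); P=cloud(d,c,np.ones_like(d,bool))
x,y=(606.5,170.4)+u*119; print(x,y); 
print(top(x,y,0,18,195,222),st()['time'])
for o,lo,hi in(('bronze_bush',41,50),('ball_bearing',12,20),('spur_gear',22,30)):
    for r in nets.outline_of(o,'side')[:1]: print(o,circ(cloud(d,c,r['pixels']),lo,hi))
```

```text
True 49.6333 -0.07402742997418435 [ 0.41519725 -1.58360209  4.30106153]
True 49.9167 -0.07649185623959304 [-0.04431917 -1.78110869  5.55825311]
[(0.59, array([316.,  24.]), ([567.1, 281.7, 22.3], 2031))] [(0.88, array([320., 103.]), ([600.7, 187.0, 14.5], 657))]
567.1517775281957 282.70635506644044
(array([ 5.000000e-04, -3.100000e-03,  2.071885e+02]), np.int64(1397)) 52.5667
bronze_bush ([433.1, 239.6, 25.9], 336)
ball_bearing ([566.9, -179.6, 32.0], 193)
spur_gear ([544.0, -95.0, 13.9], 48)
```

View pics/s6.png

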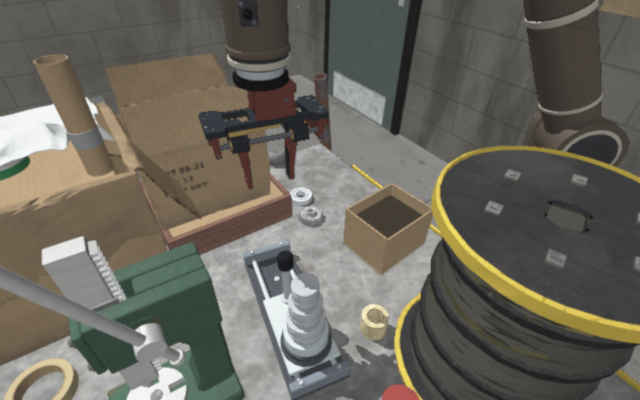

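View pics/w6.png

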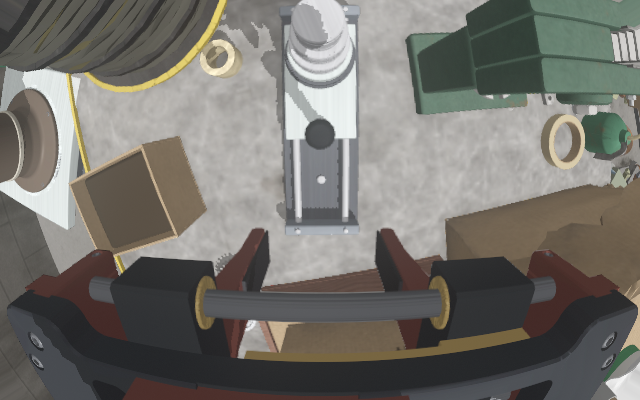

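Run:
```python
from h import *
u=np.array([-np.sin(.337),np.cos(.337)]); v=np.array([u[1],-u[0]])
for cam in('side','scene'):
    _,d,c=snap(cam); P=cloud(d,c,np.ones_like(d,bool)); Q=P[:,:2]-[567.1,282.2]; s=Q@u; t=Q@v
    print(cam)
    for s0 in list(range(-220,-190,4))+list(range(20,90,4)):
        m=(abs(s-s0)<2)&(abs(t)<42)&(P[:,2]>-5)&(P[:,2]<70)
        if m.sum()>4: print(s0,m.sum(),np.round(np.percentile(P[m,2],[10,50,90])))
```

```text
side
-220 32 [ 8. 10. 25.]
-216 38 [ 8. 10. 24.]
-212 28 [ 8. 10. 24.]
-208 28 [ 8.  9. 16.]
-204 40 [ 9. 10. 25.]
-200 31 [ 8. 10. 25.]
-196 36 [ 8. 10. 17.]
-192 42 [ 8. 10. 25.]
20 40 [45. 57. 64.]
24 57 [40. 57. 64.]
28 72 [39. 50. 64.]
32 105 [38. 51. 64.]
36 249 [ 9. 46. 65.]
40 269 [ 9. 40. 59.]
44 292 [10. 36. 48.]
48 25 [23. 25. 26.]
52 10 [25. 26. 26.]
56 12 [38. 38. 40.]
60 102 [38. 40. 41.]
64 116 [39. 40. 42.]
68 133 [39. 40. 41.]
72 574 [ 1. 21. 38.]
76 105 [-2. -0.  1.]
80 91 [-1. -0.  1.]
84 78 [-2. -0.  1.]
88 64 [-2. -0.  1.]
scene
-220 36 [ 8. 11. 21.]
-216 41 [10. 13. 27.]
-212 39 [ 8. 12. 26.]
-208 39 [ 9. 13. 25.]
-204 42 [10. 12. 26.]
-200 37 [ 8. 11. 27.]
-196 41 [ 9. 12. 26.]
-192 38 [ 8. 12. 26.]
56 6 [37. 42. 43.]
60 9 [39. 42. 43.]
64 12 [39. 41. 45.]
68 13 [39. 41. 43.]
```

Run:
```python
from h import *
u=np.array([-np.sin(.337),np.cos(.337)]); v=np.array([u[1],-u[0]])
for cam in('wrist','side'):
    _,d,c=snap(cam); P=cloud(d,c,np.ones_like(d,bool),cam=='wrist'); Q=P[:,:2]-[567.1,282.2]; s=Q@u; t=Q@v
    print(cam)
    for s0 in list(range(-264,-224,3))+list(range(-140,-96,3)):
        m=(abs(s-s0)<1.5)&(abs(t)<50)&(abs(t)>18)&(P[:,2]>-5)&(P[:,2]<70)
        if m.sum()>4: print(s0,m.sum(),np.round(np.percentile(P[m,2],[10,50,90])))
print(st()['time'])
```

```text
wrist
-255 40 [38. 39. 41.]
-252 75 [39. 40. 41.]
-249 88 [39. 40. 43.]
-246 81 [39. 40. 42.]
-243 106 [38. 39. 41.]
-240 305 [10. 25. 38.]
-237 73 [ 9. 10. 25.]
-234 81 [ 9. 10. 25.]
-231 76 [ 9. 10. 25.]
-228 81 [ 9. 10. 26.]
-225 74 [ 9. 10. 25.]
-140 86 [ 9. 11. 25.]
-137 89 [ 9. 11. 26.]
-134 91 [ 9. 10. 25.]
-131 84 [ 9. 11. 26.]
-128 92 [ 9. 10. 26.]
-125 87 [ 9. 10. 25.]
-122 84 [ 9. 11. 25.]
-119 80 [ 9. 10. 26.]
-116 18 [23. 25. 38.]
-113 95 [38. 40. 41.]
-110 87 [39. 40. 41.]
-107 90 [39. 40. 41.]
-104 85 [39. 40. 41.]
-101 85 [39. 40. 41.]
-98 108 [39. 40. 41.]
side
-255 13 [39. 39. 40.]
-252 25 [39. 40. 42.]
-249 27 [39. 40. 42.]
-246 27 [38. 40. 42.]
-243 116 [18. 31. 40.]
-240 113 [12. 28. 38.]
-237 12 [ 8. 10. 23.]
-234 14 [ 9. 11. 25.]
-231 15 [ 8. 10. 22.]
-228 12 [ 9. 11. 26.]
-225 18 [ 9. 10. 25.]
-140 18 [ 9. 10. 26.]
-137 17 [ 9. 11. 26.]
-134 9 [ 9. 21. 25.]
-131 8 [10. 25. 26.]
-128 9 [10. 24. 26.]
-125 5 [ 9. 11. 20.]
-116 8 [ 9. 38. 39.]
-113 20 [35. 40. 41.]
-110 27 [24. 39. 40.]
-107 17 [27. 39. 41.]
-104 26 [10. 39. 41.]
-101 24 [19. 40. 41.]
-98 22 [39. 39. 40.]
52.9167
```

The block-to-plate gap reads about 124 mm at the near end, with about 9 mm left at the far end. That is borderline for home, so I'll push the knob gently from behind and see whether it still moves.

Run:
```python
from h import *
u=np.array([-np.sin(.337),np.cos(.337)]); a=np.degrees(.337)
k=np.array([600.5,187.2]); b=k-u*40
manip.gripper_to(0.0)
manip.line_to((*b,230),feed=200); manip.line_to((*b,142),feed=150); manip.sleep(.2)
f0=st()['force']; print(np.round(st()['joint_pos'],2))
for g in (8,12,14,16,18,20,22,24,26,28):
    p=b+u*g; hit=manip.line_to((*p,142),feed=25,guard=18); s=st(); df=s['force']-f0
    print(g,hit,round(s['time'],1),round((s['ee_pos'][:2]-k)@u,1),'u',round(df[:2]@u,1),np.round(df,1))
    if hit or df[:2]@u<-12: break
```

```text
[ 0.1   0.57 -0.61  1.63  0.38  1.05 -0.3 ]
8 False 55.8 -31.7 u 0.7 [-0.2  0.7  0.9]
12 False 56.1 -27.8 u 0.2 [-0.6 -0.   0.7]
14 False 56.4 -27.1 u -3.6 [ 1.6 -3.2  1.4]
16 False 56.6 -27.0 u -8.0 [ 1.9 -7.9  1.7]
18 False 56.9 -27.0 u -11.9 [  3.2 -11.5   2.2]
20 False 57.1 -26.9 u -15.3 [  4.7 -14.6   2.7]
```

15 N produced no movement against about 3 N of sliding friction, so the carriage is hard against its end stop. I'll retreat, do a last check and hand in.

Run:
```python
from h import *
u=np.array([-np.sin(.337),np.cos(.337)]); k=np.array([600.5,187.2]); b=k-u*50
manip.line_to((*b,142),feed=100); manip.line_to((*b,300),feed=200)
print(top(567.1,282,0,18,195,222),wrist_fix('knob',165,178),st()['time'])
print(finish_job())
```

```text
(array([ 2.200000e-03, -5.800000e-03,  2.072501e+02]), np.int64(1419)) [(0.95, array([321., 105.]), ([600.2, 187.7, 14.3], 653))] 58.6917
the job is handed in; nothing more can be done
None
```

I handed the job in at about 59 s: all three tapers stand upright in the socket (stack top at z = 207 mm) and the gear, bearing and bush are undisturbed. The carriage held still under a 15 N push, so I took it as at the far stop, though camera depth put it near 0.124 m (right at the home limit) with about 9 mm still open at the far block.

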